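Roll a pump shaft into the flagged notch of its rest

ROBOT

A 6-joint arm with a two-finger parallel gripper is mounted at the origin on a cart in front of the work surface, level with it; the furniture and walls round the work are solid. World frame = base frame: x ahead of the robot, y to its left, z up, the work surface at z = 0. Lengths are in m, angles in rad, forces in N, time in s.
With the tool pointing down it reaches from about 0.425 to 0.95 m from the base axis. Payload 3.5 kg.
Tool frame: the origin (TCP) lies at the very end of the fingers, on their centre line; the grasp point (between the pads) lies 19 mm behind it (ctrl.grip_point_offset is the distance from the TCP to the grasp point, in m); z points along the fingers, y is the line along which they close (so a half turn about z gives the same grasp; the last joint's range is limited). The gripper opens to 85 mm and grips with 20 to 120 N. Pads are 22 mm wide; open, the fingers measure 114 mm over their backs; the gripper's body (76 mm by 85 mm) begins 54 mm behind the grasp point. The pads swing forward as they close: fully open they stand 13 mm farther back than shut.
Start: joints at [1.096, 0.286, 1.577, -0, 1.279, -0.15], TCP at [0.215, 0.64, 0.205] pointing down, gripper open.
Joint ranges: [-2.77, 2.77], [-0.9, 2.22], [0.21, 2.48], [-1.53, 4.67], [0.24, 2.81], [-2.84, 2.84]. Speed limits (rad/s): [2.79, 2.79, 3.14, 3.14, 3.14, 3.14].

INTERFACE

Orientations are given as a unit quaternion [x, y, z, w].
In Python, from plant import ctrl gives the robot as it stands. The module is installed in compiled form; this text tells all that it offers.
- The arm moves only by the shell command python3 -m pendant 'ROWS' [OPENING] [FORCE]. ROWS is JSON, a list of rows, each an object of numbers: "dx", "dy", "dz": the shift along the tool's x, y, z in cm; "twist": the turn about the tool's z in degrees. A call has 1 to 10 rows; each row is the pose to reach, as a shift and turn from the pose commanded when the call began, along the tool's axes at that moment; what a row does not reach only later rows make up. A row lasts 1/8 s, in which the tool goes at most 62.5 mm and 10.7 degrees, less where a joint would pass 70% of its speed; a pose out of reach is approached as far as the arm can. A call with a gripper value outside its range is refused whole. OPENING is the opening in per cent of the stroke, from 0 (shut) to 100 (fully open), set as the call begins (- or left out, the last holds). The fingers move at their own pace and stop on an object; FORCE is the grip in N (left out, the last holds). Time passes only in rows, so rows that repeat a pose let the fingers close. It gives the time, the measured TCP pose, the force, the opening and the grip force at its end, in the units of the state.
- ctrl.get_state(): the state, without advancing time (a new reading comes with each control period).
- ctrl.read_camera(name): name is "side" or "top"; returns a dict with "img" (400x640x3 uint8, red, green, blue), "depth" (400x640 float32, m along the optical axis (not along the pixel's ray), 0 where there is no reading), "camera_matrix" (3x3 intrinsics, pixels), "distortion" ([k1, k2, p1, p2, k3] as OpenCV has them; the pictures are not rectified), "xyz" and "rotation" of the camera in the world. Camera axes: x right, y up, looking along -z (the intrinsics and any distortion apply to the point x, -y, -z); pixel columns grow to the right and rows downward; lengths in m; the calibration is good to about 2 mm. A picture is of the moment at which its call begins.
- ctrl.sign_off(): hands the job in; it is judged then, once.
The state is a dict: "time": time; "qpos": joint angles; "dq": joint speeds; "joint_efforts": joint torques, N m; "eef_pos": TCP position; "tcp_rot": TCP orientation; "contact_force": force on the tool from outside, world axes, zero at the start; "wrist_torque": the same for the moment, N m; "opening": opening from 0.0 (shut) to 1.0 (fully open); "finger_force": force on a finger pad.
Only numpy, scipy, OpenCV 4.12 (cv2) and the standard library are available. Lean on these libraries where they do the work, as an engineer would, in place of code of your own. Each camera call takes 0.05 s, during which the arm holds its last target. There are 200 camera calls.

TASK

Roll the pump shaft along the notched rest by pushing its side, and let it come to rest in the notch beside the red flag, without overrunning that notch and without lifting the shaft off the rest. Once it lies still and you have drawn off, feel from the far side that the notch has caught it: with the fingers hold a light push of 2 to 3 newtons back against it for a second, so light that it stays put, then draw away and leave it lying in that notch. Handle it gently and leave the things around it alone.

Things in the scene. Friction and masses are not known exactly. Their poses are not given: they have to be found in the camera images.
- rest: Fixed blue notched rest, 190 (x) x 350 (y) mm, on the bench; origin at the middle of its underside, own +y the rolling direction. Two rails along y, 20 mm wide, centred at x = -65 and +65 mm, steel running faces 40 mm above the bench. 14 mm high black end stops stand on the rails only, at y = -170 and +170 mm. Between the rails it is open down to 6 mm above the bench.
- notch_mid (a point): Middle notch: point midway between the rails, 40 mm up, at rest y = +50 mm. Each rail is cut by three notches (23 mm wide gaps, 8 mm deep), centred at rest y = -15, +50 and +115 mm. The shaft's bearings sink about 3 mm into a notch and rest on its two edges; a shaft rolling slower than 0.05 m/s is caught. Pushing it out of a notch takes about 4 to 12 N.
- shaft: Loose steel pump shaft, 172 mm long, 20 mm diameter, 0.55 to 0.85 kg; origin on its axis at mid length, own x along the axis (it turns about x as it rolls). Starts before the first notch (rest y -125 to -75 mm), rolls easily, runs on several mm after a push. Axis 64 mm above the bench on the running faces, 61 mm when seated in a notch. Push the bare shaft between the discs (96 mm long).
- bearing (a point): Middle of one of the shaft's two dark ball bearings, on the axis, 65 mm from mid length (own +x end): 48 mm diameter, 14 mm wide; the bearings run on the rails. Inside each, 48 to 52 mm from mid length, a brass disc of 58 mm diameter keeps the shaft between the rails with about 3 mm of play each side.
- flag_red: Small fixed stand, 24 x 24 x 50 mm high, with a red cap, on the bench beside the rest on the robot's side (rest x = -110 mm); it marks the wanted notch: its own y = 0 plane goes through that notch's middle. Origin at the middle of its underside, axes parallel to the rest's. Two stands like it with grey caps mark the other notches.
- seal_ring: Loose grey and black seal ring, 62 mm across, 20 mm high, lying on the bench to the right of the rest; origin at the middle of its underside. Leave alone.
- spanner_24: Loose steel spanner, 224 x 43 x 9 mm, lying on the bench to the left of the rest; origin at the middle of its underside, long along its y. Leave alone.
- spray_can: Loose red and white spray can, 59 mm across, 200 mm high, standing far to the left; origin at the middle of its underside. Leave alone.
There are look-alikes about, which are no part of the job. What is shaped like the shaft but turquoise is not meant.

How it is judged:
On the way, in this order (a step that is already met when the one before it is completed fails the run):
1. the shaft lies still in the flagged notch, not touched by the fingers (y of shaft in the frame of flag_red between -0.005 and 0.005 m and height (world z) of shaft below 0.0622 m and linear speed of shaft below 0.01 m/s and contact force between the fingers and shaft below 0.1 N), for 0.3 s.
2. the fingers hold a light push (1.2 to 6 N) back against the seated shaft from its far side, and it stays put (within 2.5 mm) (contact force between the fingers and shaft between 1.2 and 6 N and y of the grasp point in the frame of flag_red above 0.006 m and y of shaft in the frame of flag_red between -0.0025 and 0.0025 m), for 0.5 s.
At the end, for the whole second after the job is handed in: The shaft lies at rest in the notch beside the red flag: axis within 5 mm of the notch's middle, sunk into the notch (axis 57.5 to 62.2 mm above the bench) at both ends (within 0.06 rad of square) (y of shaft in the frame of flag_red between -0.005 and 0.005 m and height (world z) of shaft between 0.0575 and 0.0622 m and angle between the x axis of shaft and the x axis of rest, either way round below 0.06 rad and linear speed of shaft below 0.01 m/s); the robot touches nothing.
It fails at once if the shaft overruns the flagged notch (axis more than 15 mm past its middle) (y of shaft in the frame of flag_red above 0.015 m).
It fails at once if the shaft is lifted off the rest (axis more than 75 mm above the bench) (height (world z) of shaft above 0.075 m).
It fails at once if the shaft is pushed roughly (over 25 N) (contact force between the fingers and shaft above 25 N).
It fails at once if a thing standing around is shifted by more than 20 mm (distance of any of seal_ring, spanner_24, spray_can from where it was at the start of the episode above 0.02 m).
It also fails if it takes over 67 s, if anything falls off the work surface, if the arm or the gripper's body presses on something with over 40 N, if the wrist force passes 120 N, or if a joint passes its speed limit or range.

## Working session

There is one attempt and no reset: what is moved stays moved. The work goes in short steps, Python scripts to look and compute and a shell command to move; the robot and the scene stay as the last step left them, time stands still between calls to the robot, and variables do not carry over. Pictures are saved under pics/ and viewed, at most 10 in all, crops included, and the job is handed in when it is done.

```bash
mkdir -p pics
cat > h.py <<'E'
import numpy as np, cv2
from plant import ctrl
def snap(n):
    c=ctrl.read_camera(n); return c
def ray(c,uv):
    uv=np.array(uv,float).reshape(-1,1,2)
    p=cv2.undistortPoints(uv,np.array(c["camera_matrix"]),np.array(c["distortion"])).reshape(-1,2)
    d=np.c_[p[:,0],-p[:,1],-np.ones(len(p))]
    R=np.array(c["rotation"])
    return np.array(c["xyz"]),d@R.T
def onplane(c,uv,z):
    o,d=ray(c,uv); return o+d*((z-o[2])/d[:,2])[:,None]
E
python3 - <<'E'
from h import *
for n in("top","side"):
    c=snap(n); cv2.imwrite(f"pics/{n}0.png",c["img"][:,:,::-1]); print(n,c["xyz"],np.array(c["rotation"]).round(3).tolist(),c["camera_matrix"],c["distortion"])
    np.savez(f"{n}0.npz",**c)
s=ctrl.get_state();print(s,ctrl.grip_point_offset)
E
```

```text
top [0.42877004 0.07124864 1.28342174] [0.031, -0.03, -0.703, 0.71] [[392.58659538   0.         315.31359133]
 [  0.         392.58659538 196.85762036]
 [  0.           0.           1.        ]] [-0.09200494  0.          0.          0.          0.        ]
side [ 0.50277807 -0.89683028  0.65698874] [0.488, -0.011, -0.001, 0.873] [[401.83471608   0.         316.89908742]
 [  0.         401.83471608 197.62999233]
 [  0.           0.           1.        ]] [-0.08645165  0.          0.          0.          0.        ]
{'time': 0.1, 'qpos': array([ 1.09598660e+00,  2.87095542e-01,  1.57803133e+00, -2.46851403e-05,
        1.27861843e+00, -1.49994655e-01]), 'dq': array([-0.00195331, -0.00081536, -0.00393416, -0.0019714 , -0.00088595,
       -0.00014984]), 'joint_efforts': array([ 3.33554808e-04, -4.07298625e+01, -2.93697846e+01, -1.31644242e-04,
        3.45309702e-03, -3.88585207e-06]), 'eef_pos': array([0.21508725, 0.63912378, 0.20397286]), 'tcp_rot': array([ 1.61690915e-01,  9.86840863e-01, -1.02785942e-03, -3.19559585e-04]), 'contact_force': array([-0.3890689 ,  0.26607147,  0.22437075]), 'wrist_torque': array([-0.04107646,  0.02739471,  0.02710562]), 'finger_force': 0.0, 'opening': 1.0044172586310212} 0.0187
```

View pics/top0.png

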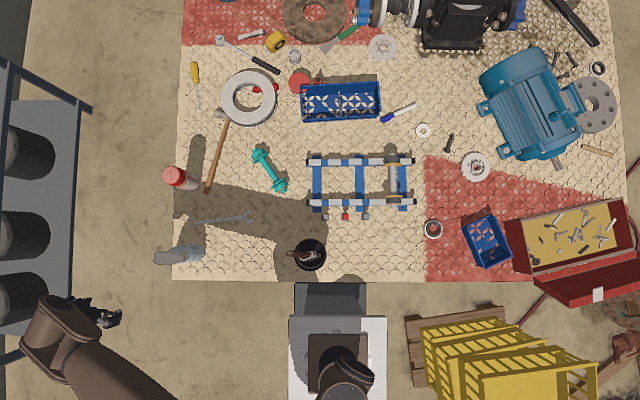

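View pics/side0.png

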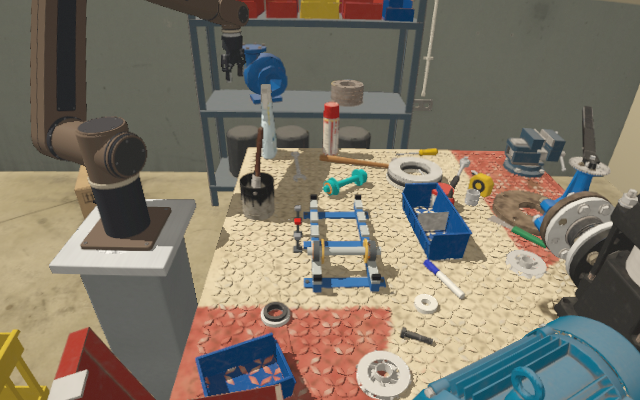

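The top view shows the steel shaft at px (393,178) on the blue rest, with flag caps at (325,216) grey, (346,216) red and (366,216) grey. The side view shows the shaft at (343,247) and the red cap at (297,222). Possible mix-up: the turquoise dumbbell at top (268,170), side (345,182), which is excluded by its colour. I choose (393,178) and check it with a crop.

```bash
sed -i 's/R=np.array(c\["rotation"\])/R=Rotation.from_quat(c["rotation"]).as_matrix()/; s/^import numpy as np, cv2/&\nfrom scipy.spatial.transform import Rotation/' h.py
python3 - <<'E'
from h import *
t=dict(np.load("top0.npz")); im=t["img"]
cv2.imwrite("pics/crop1.png",cv2.resize(im[140:230,295:425],None,fx=6,fy=6,interpolation=cv2.INTER_CUBIC)[:,:,::-1])
hsv=cv2.cvtColor(im,cv2.COLOR_RGB2HSV); sub=np.zeros(im.shape[:2],bool); sub[205:225,335:357]=1
m=sub&((hsv[...,0]<8)|(hsv[...,0]>172))&(hsv[...,1]>140)
v,u=np.nonzero(m); print("red",u.mean(),v.mean(),len(u),onplane(t,[u.mean(),v.mean()],.05))
s=dict(np.load("side0.npz")); hs=cv2.cvtColor(s["img"],cv2.COLOR_RGB2HSV); sub=np.zeros(im.shape[:2],bool); sub[212:232,288:308]=1
m=sub&((hs[...,0]<8)|(hs[...,0]>172))&(hs[...,1]>140); v,u=np.nonzero(m);print("red side",u.mean(),v.mean(),onplane(s,[u.mean(),v.mean()],.045))
for n,p,z in[("shaft",[393,178],.064),("turq",[268,170],.03),("seal",[433,229],.01),("spanner",[220,217],.005),("c1",[325,216],.05),("c3",[366,216],.05),("railL1",[309,203],.04),("railR1",[412,200],.04),("railL2",[309,160],.04),("railR2",[412,158],.04)]: print(n,onplane(t,p,z).round(4))
E
```

```text
red 345.32142857142856 216.0 28 [[ 0.47451178 -0.02163052  0.05      ]]
red side 297.1818181818182 220.72727272727272 [[ 0.4730346  -0.01859116  0.045     ]]
shaft [[ 0.5944 -0.1704  0.064 ]]
turq [[0.6215 0.2268 0.03  ]]
seal [[ 0.4356 -0.3115  0.01  ]]
spanner [[0.469  0.3847 0.005 ]]
c1 [[0.474  0.0422 0.05  ]]
c3 [[ 0.475  -0.0868  0.05  ]]
railL1 [[0.5152 0.0931 0.04  ]]
railR1 [[ 0.5275 -0.2357  0.04  ]]
railL2 [[0.6534 0.0945 0.04  ]]
railR2 [[ 0.6634 -0.2377  0.04  ]]
```

View pics/crop1.png

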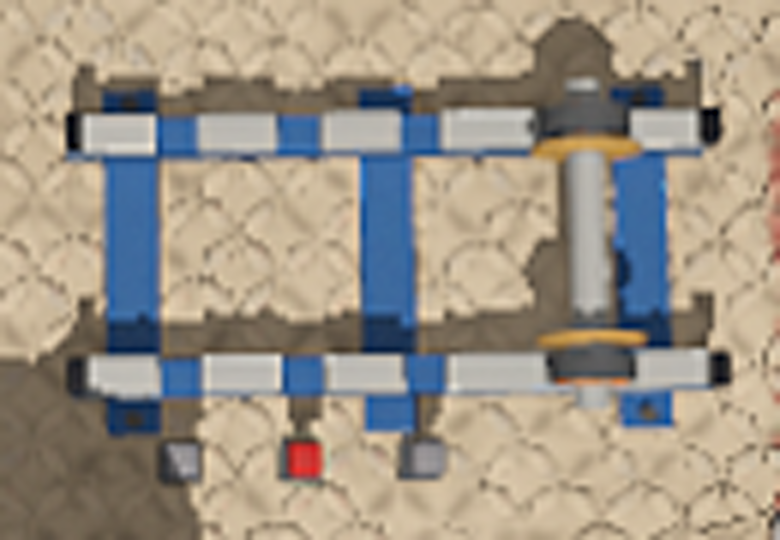

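The crop confirms it: the steel shaft with brass discs is at crop (588,230) and the red cap at crop (304,460), in line with the middle notch at crop (304,375) and (298,133).

Run:
```python
from h import *
t=dict(np.load("top0.npz"))
f=lambda a,z: onplane(t,[[295+x/6-.4,140+y/6-.4] for x,y in a],z)
N=f([(181,375),(304,375),(427,373)],.04);F=f([(178,134),(298,134),(420,132)],.04)
print("near",N.round(4),"far",F.round(4)); m=(N+F)/2; print("mid",m.round(4))
d=m[0]-m[2]; print("roll dir yaw from y",np.degrees(np.arctan2(-d[0],d[1])), np.linalg.norm(d), np.degrees(np.arctan2((F-N)[:,1],(F-N)[:,0])))
S=f([(583,84),(593,400)],.064);print("shaft ends",S.round(4),np.linalg.norm(S[1]-S[0]),S.mean(0))
S=f([(566,230),(607,230)],.067);print("sides",S.round(4))
D=t["depth"]; print("depth shaft",[D[178-2+i,393] for i in range(4)])
```

```text
near [[ 0.5185  0.043   0.04  ]
 [ 0.519  -0.0221  0.04  ]
 [ 0.5206 -0.0874  0.04  ]] far [[ 0.6475  0.0455  0.04  ]
 [ 0.6481 -0.0187  0.04  ]
 [ 0.6499 -0.084   0.04  ]]
mid [[ 0.583   0.0443  0.04  ]
 [ 0.5836 -0.0204  0.04  ]
 [ 0.5853 -0.0857  0.04  ]]
roll dir yaw from y 0.9960199752234425 0.12997351345827254 [1.08350958 1.52072752 1.48373656]
shaft ends [[ 0.6722 -0.1673  0.064 ]
 [ 0.5055 -0.171   0.064 ]] 0.16674808585304146 [ 0.58884849 -0.1691562   0.064     ]
sides [[ 0.5941 -0.157   0.067 ]
 [ 0.5943 -0.1785  0.067 ]]
depth shaft [np.float32(1.215904), np.float32(1.2189102), np.float32(1.2175934), np.float32(1.2172655)]
```

```bash
cat >> h.py <<'E'
def tool(target,yaw):
    s=ctrl.get_state();R=Rotation.from_quat(s["tcp_rot"]).as_matrix();d=(np.array(target)-s["eef_pos"])
    a=np.degrees(np.arctan2(R[1,1],R[0,1])); print("tcp",s["eef_pos"].round(4),"tool cm",(R.T@d*100).round(2),"yaw y-axis",a.round(2),"twist",round(a-yaw,2),"F",s["contact_force"].round(2))
E
python3 - <<'E'
from h import *
tool([.588,-.168,.354],91.2)
t=dict(np.load("top0.npz"));D=t["depth"]
v,u=np.mgrid[0:400,0:640];o,d=ray(t,np.c_[u.ravel(),v.ravel()]);P=(o+d*D.reshape(-1,1)).reshape(400,640,3)
for n,(a,b,c,e) in dict(bottle=(240,270,150,210),cup=(235,272,290,330),can=(160,195,155,195)).items(): print(n,P[a:b,c:e,2].max(),P[a:b,c:e].reshape(-1,3)[P[a:b,c:e,2].argmax()])
E
```

```text
tcp [0.2151 0.6391 0.204 ] tool cm [-61.09 -64.62 -14.88] yaw y-axis 71.39 twist -19.81 F [-0.39  0.27  0.22]
bottle 1.2834217406135335 [0.42877004 0.07124864 1.28342174]
cup 1.2834217406135335 [0.42877004 0.07124864 1.28342174]
can 1.2834217406135335 [0.42877004 0.07124864 1.28342174]
```

```bash
python3 -m pendant '[{"dz":-5},{"dz":-10},{"dz":-15},{"dz":-20},{"dz":-20}]' 55
```

```text
$[0]: bad value
```

```bash
python3 -m pendant '[{"dx":0,"dy":0,"dz":-5,"twist":0},{"dx":0,"dy":0,"dz":-10,"twist":0},{"dx":0,"dy":0,"dz":-15,"twist":0},{"dx":0,"dy":0,"dz":-20,"twist":0},{"dx":0,"dy":0,"dz":-20,"twist":0}]' 55
```

```text
time: 0.72
eef_pos: [0.2159, 0.6408, 0.4118]
tcp_rot: [0.162, 0.987, 0.005, 0.002]
contact_force: [0.3, -0.9, 0.7]
opening: 0.549
finger_force: 0.0
```

```bash
python3 -m pendant '[{"dx":-4,"dy":-4,"dz":0,"twist":-2},{"dx":-8,"dy":-8,"dz":0,"twist":-4},{"dx":-12,"dy":-12,"dz":0,"twist":-6},{"dx":-16,"dy":-16,"dz":0,"twist":-8},{"dx":-20,"dy":-20,"dz":0,"twist":-10},{"dx":-24,"dy":-24,"dz":0,"twist":-12},{"dx":-28,"dy":-28,"dz":0,"twist":-14},{"dx":-32,"dy":-33,"dz":0,"twist":-16},{"dx":-36,"dy":-38,"dz":0,"twist":-18},{"dx":-36,"dy":-38,"dz":0,"twist":-19.8}]'; python3 -c "
from h import *
tool([.588,-.168,.25],91.2)"
```

```text
time: 1.98
eef_pos: [0.436, 0.161, 0.403]
tcp_rot: [-0.007, 1.0, -0.001, -0.002]
contact_force: [-0.6, -0.7, -0.5]
opening: 0.549
finger_force: 0.0
tcp [0.436 0.161 0.403] tool cm [-14.76 -33.1   15.29] yaw y-axis 90.85 twist -0.35 F [-0.58 -0.74 -0.49]
```

```bash
python3 -m pendant '[{"dx":-2,"dy":-5,"dz":0,"twist":0},{"dx":-4,"dy":-10,"dz":2,"twist":0},{"dx":-7,"dy":-15,"dz":4,"twist":0},{"dx":-9,"dy":-20,"dz":7,"twist":0},{"dx":-11,"dy":-25,"dz":10,"twist":0},{"dx":-13,"dy":-30,"dz":13,"twist":0},{"dx":-14.8,"dy":-33.1,"dz":15.3,"twist":-0.3},{"dx":-14.8,"dy":-33.1,"dz":15.3,"twist":-0.3},{"dx":-14.8,"dy":-33.1,"dz":15.3,"twist":-0.3}]'
python3 - <<'E'
from h import *
tool([.588,-.168,.045],91.2)
for n in("side",):
    c=snap(n); cv2.imwrite(f"pics/{n}1.png",cv2.resize(c["img"][120:320,240:440],None,fx=3,fy=3)[:,:,::-1])
E
```

```text
time: 3.1
eef_pos: [0.5896, -0.1625, 0.2515]
tcp_rot: [-0.013, 1.0, 0.001, -0.001]
contact_force: [-1.1, -0.3, -0.6]
opening: 0.553
finger_force: 0.0
tcp [ 0.5896 -0.1625  0.2515] tool cm [ 0.15 -0.57 20.65] yaw y-axis 91.49 twist 0.29 F [-1.08 -0.31 -0.65]
```

View pics/side1.png

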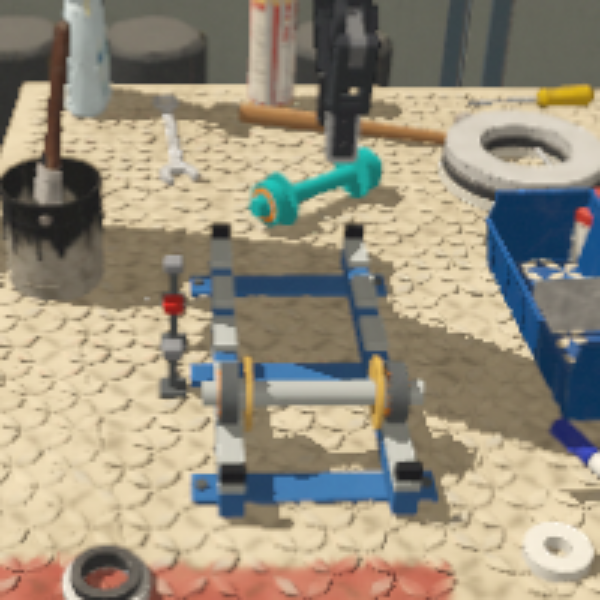

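The gripper hangs above the rest, with the shaft at crop (310,392) clear below. I'll lower it in two stages.

```bash
python3 -m pendant '[{"dx":0.1,"dy":-0.5,"dz":4,"twist":0.3},{"dx":0.1,"dy":-0.5,"dz":8,"twist":0.3},{"dx":0.1,"dy":-0.5,"dz":12,"twist":0.3},{"dx":0.1,"dy":-0.5,"dz":12,"twist":0.3},{"dx":0.1,"dy":-0.5,"dz":12,"twist":0.3}]'
python3 - <<'E'
from h import *
tool([.588,-.168,.045],91.2)
c=snap("top"); cv2.imwrite("pics/top2.png",cv2.resize(c["img"][140:230,325:425],None,fx=6,fy=6)[:,:,::-1])
c=snap("side"); cv2.imwrite("pics/side2.png",cv2.resize(c["img"][150:310,270:420],None,fx=4,fy=4)[:,:,::-1])
E
```

```text
time: 3.78
eef_pos: [0.5905, -0.168, 0.135]
tcp_rot: [-0.011, 1.0, -0.001, 0.002]
contact_force: [0.3, 0.7, 0.8]
opening: 0.55
finger_force: 0.0
tcp [ 0.5905 -0.168   0.135 ] tool cm [0.29 0.02 9.  ] yaw y-axis 91.25 twist 0.05 F [0.27 0.66 0.77]
```

View pics/side2.png

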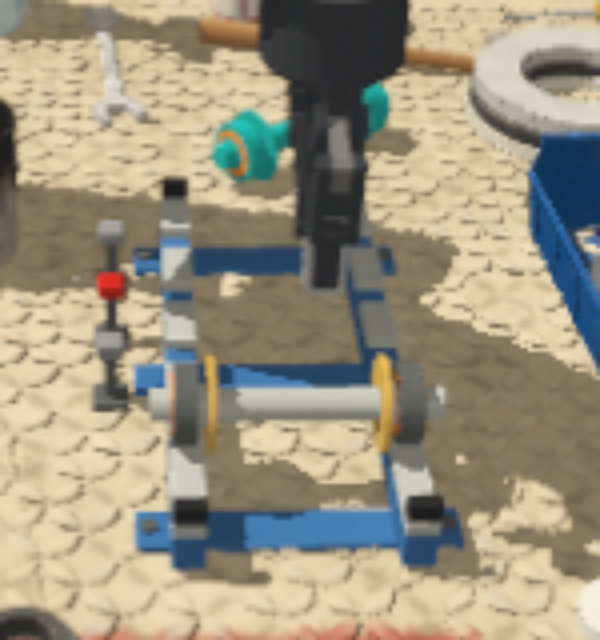

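The gripper is well aligned: near fingertip at crop (323,285), shaft at (300,402). I'll check the tip by ray and go lower.

```bash
python3 -c "
from h import *
s=dict(np.load('side0.npz'))
print('tip',onplane(s,[350.8,221],.135),'shaft axis',onplane(s,[270+300/4,150+402/4],.07))"
python3 -m pendant '[{"dx":0.2,"dy":0,"dz":3,"twist":0},{"dx":0.2,"dy":0,"dz":6,"twist":0},{"dx":0.2,"dy":0,"dz":7,"twist":0},{"dx":0.2,"dy":0,"dz":8,"twist":0},{"dx":0.2,"dy":0,"dz":9,"twist":0},{"dx":0.2,"dy":0,"dz":9,"twist":0}]'; python3 -c "
from h import *
tool([.588,-.168,.045],91.2)"
```

```text
tip [[ 0.59931929 -0.14718956  0.135     ]] shaft axis [[ 0.58787664 -0.17305173  0.07      ]]
time: 4.62
eef_pos: [0.5871, -0.1681, 0.0419]
tcp_rot: [-0.01, 1.0, 0.0, -0.0]
contact_force: [-0.8, 0.3, 1.3]
opening: 0.554
finger_force: 0.0
tcp [ 0.5871 -0.1681  0.0419] tool cm [-0.09  0.01 -0.31] yaw y-axis 91.19 twist -0.01 F [-0.83  0.32  1.33]
```

Run:
```python
from h import *
a=snap("top");c=snap("side"); 
A=cv2.resize(a["img"][150:230,340:440],(400,320))
C=cv2.resize(c["img"][190:290,300:400],(400,400));A=cv2.copyMakeBorder(A,0,80,0,0,0)
cv2.imwrite("pics/both3.png",np.hstack([A,C])[:,:,::-1])
```

```text
(no output)
```

View pics/both3.png

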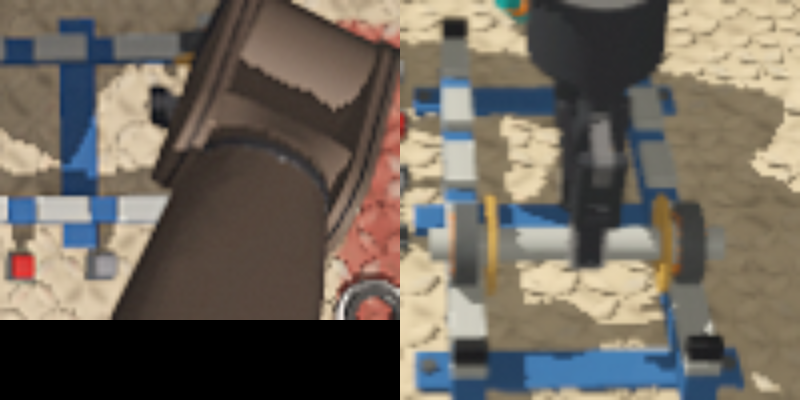

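The near finger (right half, (590,240)) stands in front of the shaft, so the shaft is straddled. Now a slow push towards +y.

```bash
python3 -m pendant '[{"dx":0,"dy":0.3,"dz":0,"twist":0},{"dx":0,"dy":0.6,"dz":0,"twist":0},{"dx":0,"dy":0.9,"dz":0,"twist":0},{"dx":0,"dy":1.2,"dz":0,"twist":0},{"dx":0,"dy":1.5,"dz":0,"twist":0},{"dx":0,"dy":1.8,"dz":0,"twist":0},{"dx":0,"dy":2.1,"dz":0,"twist":0},{"dx":0,"dy":2.4,"dz":0,"twist":0},{"dx":0,"dy":2.7,"dz":0,"twist":0},{"dx":0,"dy":3.0,"dz":0,"twist":0}]'; python3 -m pendant '[{"dx":0,"dy":0.3,"dz":0,"twist":0},{"dx":0,"dy":0.6,"dz":0,"twist":0},{"dx":0,"dy":0.9,"dz":0,"twist":0},{"dx":0,"dy":1.2,"dz":0,"twist":0},{"dx":0,"dy":1.5,"dz":0,"twist":0},{"dx":0,"dy":1.8,"dz":0,"twist":0},{"dx":0,"dy":2.1,"dz":0,"twist":0},{"dx":0,"dy":2.4,"dz":0,"twist":0},{"dx":0,"dy":2.7,"dz":0,"twist":0},{"dx":0,"dy":3.0,"dz":0,"twist":0}]'
cat >> h.py <<'E'
def look():
    "shaft mid from side view: brass discs -> ray onto axis plane"
    c=snap("side");im=c["img"];h=cv2.cvtColor(im,cv2.COLOR_RGB2HSV)
    m=((h[...,0]>14)&(h[...,0]<28)&(h[...,1]>150)&(h[...,2]>90)).astype(np.uint8); m[:170]=0;m[290:]=0;m[:,:305]=0;m[:,385:]=0
    n,l,s,ce=cv2.connectedComponentsWithStats(m)
    for i in range(1,n):
        if s[i,4]>15: x,y,w,hh,a=s[i]; print("disc",s[i],onplane(c,[x+w/2-.5,y+hh/2-.5],.063).round(4))
    return c
E
python3 -c "
from h import *
tool([.584,-.1,.045],91.2);look()"
```

```text
time: 5.98
eef_pos: [0.5867, -0.1381, 0.0423]
tcp_rot: [-0.01, 1.0, -0.0, 0.0]
contact_force: [-0.1, -0.8, 0.3]
opening: 0.555
finger_force: 0.4
time: 7.22
eef_pos: [0.586, -0.108, 0.0422]
tcp_rot: [-0.01, 1.0, 0.0, -0.0]
contact_force: [1.1, -0.5, 1.6]
opening: 0.549
finger_force: 0.4
tcp [ 0.586  -0.108   0.0422] tool cm [ 0.18  0.81 -0.28] yaw y-axis 91.19 twist -0.01 F [ 1.12 -0.49  1.62]
disc [362 228   4  23  45] [[ 0.6372 -0.12    0.063 ]]
disc [321 233   2  15  18] [[ 0.5349 -0.1249  0.063 ]]
```

```bash
python3 -m pendant '[{"dx":0,"dy":0.3,"dz":0,"twist":0},{"dx":0,"dy":0.6,"dz":0,"twist":0},{"dx":0,"dy":0.9,"dz":0,"twist":0},{"dx":0,"dy":1.2,"dz":0,"twist":0},{"dx":0,"dy":1.5,"dz":0,"twist":0},{"dx":0,"dy":1.8,"dz":0,"twist":0},{"dx":0,"dy":2.1,"dz":0,"twist":0},{"dx":0,"dy":2.4,"dz":0,"twist":0},{"dx":0,"dy":2.7,"dz":0,"twist":0},{"dx":0,"dy":3.0,"dz":0,"twist":0}]';python3 -c "
from h import *
tool([.584,-.1,.045],91.2);look()"
```

```text
time: 8.52
eef_pos: [0.5854, -0.078, 0.0422]
tcp_rot: [-0.01, 1.0, 0.0, -0.0]
contact_force: [-0.1, -0.5, 0.7]
opening: 0.551
finger_force: 0.0
tcp [ 0.5854 -0.078   0.0422] tool cm [ 0.18 -2.2  -0.28] yaw y-axis 91.19 twist -0.01 F [-0.09 -0.47  0.68]
disc [360 222   5  21  40] [[ 0.6366 -0.0914  0.063 ]]
```

```bash
python3 -m pendant '[{"dx":0,"dy":0.2,"dz":0,"twist":0},{"dx":0,"dy":0.4,"dz":0,"twist":0},{"dx":0,"dy":0.6,"dz":0,"twist":0},{"dx":0,"dy":0.7,"dz":0,"twist":0},{"dx":0,"dy":0.8,"dz":0,"twist":0},{"dx":0,"dy":0.9,"dz":0,"twist":0},{"dx":0,"dy":1.0,"dz":0,"twist":0}]'; python3 -m pendant '[{"dx":0,"dy":0.1,"dz":0,"twist":0},{"dx":0,"dy":0.2,"dz":0,"twist":0},{"dx":0,"dy":0.3,"dz":0,"twist":0},{"dx":0,"dy":0.4,"dz":0,"twist":0},{"dx":0,"dy":0.5,"dz":0,"twist":0},{"dx":0,"dy":0.6,"dz":0,"twist":0},{"dx":0,"dy":0.7,"dz":0,"twist":0},{"dx":0,"dy":0.8,"dz":0,"twist":0},{"dx":0,"dy":0.9,"dz":0,"twist":0},{"dx":0,"dy":1.0,"dz":0,"twist":0}]';python3 -c "
from h import *
tool([.584,-.1,.045],91.2);look()"
```

```text
time: 9.45
eef_pos: [0.5852, -0.0682, 0.0422]
tcp_rot: [-0.01, 1.0, -0.0, -0.0]
contact_force: [0.2, 0.8, 0.2]
opening: 0.547
finger_force: 0.0
time: 10.7
eef_pos: [0.585, -0.0582, 0.0422]
tcp_rot: [-0.01, 1.0, -0.0, 0.0]
contact_force: [0.2, -0.9, 0.0]
opening: 0.552
finger_force: 0.0
tcp [ 0.585  -0.0582  0.0422] tool cm [ 0.19 -4.18 -0.28] yaw y-axis 91.19 twist -0.01 F [ 0.24 -0.94  0.04]
disc [360 220   4  22  45] [[ 0.6361 -0.0851  0.063 ]]
```

Run:
```python
from h import *
a=snap("top");c=snap("side"); 
A=cv2.resize(a["img"][150:230,300:400],(400,320))
C=cv2.resize(c["img"][170:270,300:400],(400,400));A=cv2.copyMakeBorder(A,0,80,0,0,0)
cv2.imwrite("pics/both4.png",np.hstack([A,C])[:,:,::-1])
```

```text
(no output)
```

View pics/both4.png

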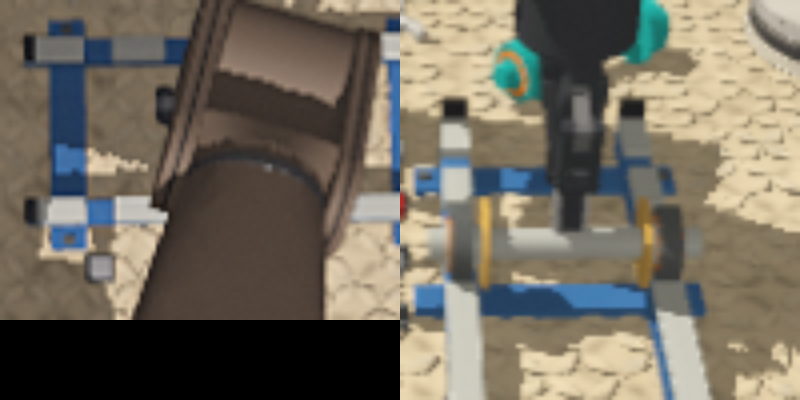

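```bash
cat >> h.py <<'E'
def proj(c,P):
    R=Rotation.from_quat(c["rotation"]).as_matrix();q=(np.array(P)-c["xyz"])@R*[1,-1,-1]
    return cv2.projectPoints(q,np.zeros(3),np.zeros(3),np.array(c["camera_matrix"]),np.array(c["distortion"]))[0].reshape(-1,2)
E
python3 - <<'E'
from h import *
s=dict(np.load('side0.npz'))
cr=lambda p:((p-[300,170])*4+[400,0]).round(0).tolist()
print("near notches",cr(proj(s,[[.5185,.043,.04],[.519,-.022,.04],[.5206,-.0874,.04]])))
for y in(-.0857,-.0717,-.06): print(y,"axis mid",cr(proj(s,[[.585,y,.062]])))
for z in(.042,.05,.055): print("nearfinger tip inner/outer, far inner",z,cr(proj(s,[[.585,-.0582-.0235,z],[.585,-.0582-.038,z],[.585,-.0582+.0235,z]])))
print("rail stop far end near rail",cr(proj(s,[[.517,.0985,.054]])))
v=[[r/4+170] for r in (228,243)]
print("tip rays",onplane(s,[[342.5,227]]*3,np.array([.042,.055,.075])).round(4))
E
```

```text
near notches [[456.0, 159.0], [458.0, 213.0], [461.0, 272.0]]
-0.0857 axis mid [[565.0, 243.0]]
-0.0717 axis mid [[563.0, 230.0]]
-0.06 axis mid [[562.0, 220.0]]
nearfinger tip inner/outer, far inner 0.042 [[563.0, 265.0], [564.0, 279.0], [558.0, 222.0]]
nearfinger tip inner/outer, far inner 0.05 [[563.0, 255.0], [565.0, 269.0], [559.0, 212.0]]
nearfinger tip inner/outer, far inner 0.055 [[564.0, 249.0], [565.0, 262.0], [559.0, 206.0]]
rail stop far end near rail [[454.0, 101.0]]
tip rays [[ 0.5924 -0.0414  0.042 ]
 [ 0.5905 -0.0595  0.055 ]
 [ 0.5875 -0.0873  0.075 ]]
```

The shaft is seated in the first notch (axis crop (565,243)). The visible fingertip doesn't fit the assumed bracket geometry, so I'll lift clear, shut the fingers and push with those from behind.

```bash
python3 -m pendant '[{"dx":0,"dy":0,"dz":-0.5,"twist":0},{"dx":0,"dy":0,"dz":-1,"twist":0},{"dx":0,"dy":0,"dz":-2,"twist":0},{"dx":0,"dy":0,"dz":-4,"twist":0},{"dx":0,"dy":0,"dz":-7,"twist":0},{"dx":0,"dy":-3,"dz":-8,"twist":0},{"dx":0,"dy":-7,"dz":-8,"twist":0},{"dx":0,"dy":-7.5,"dz":-8,"twist":0},{"dx":0,"dy":-7.5,"dz":-8,"twist":0}]' 0;python3 - <<'E'
from h import *
tool([.584,-.14,.045],91.2);c=look()
cv2.imwrite("pics/side5.png",cv2.resize(c["img"][170:270,290:410],None,fx=5,fy=5)[:,:,::-1])
print(proj(c,[[.586,-.1332,.122],[.586,-.1332-.0145,.122]]))
E
```

```text
time: 11.98
eef_pos: [0.5866, -0.1332, 0.123]
tcp_rot: [-0.01, 1.0, 0.0, 0.0]
contact_force: [-0.2, 0.3, 0.1]
opening: -0.001
finger_force: 0.0
tcp [ 0.5866 -0.1332  0.123 ] tool cm [ 0.28 -0.67  7.8 ] yaw y-axis 91.14 twist -0.06 F [-0.22  0.31  0.09]
disc [360 220   4  22  45] [[ 0.6361 -0.0851  0.063 ]]
[[344.21809782 222.10633651]
 [344.66334527 225.7451846 ]]
```

View pics/side5.png

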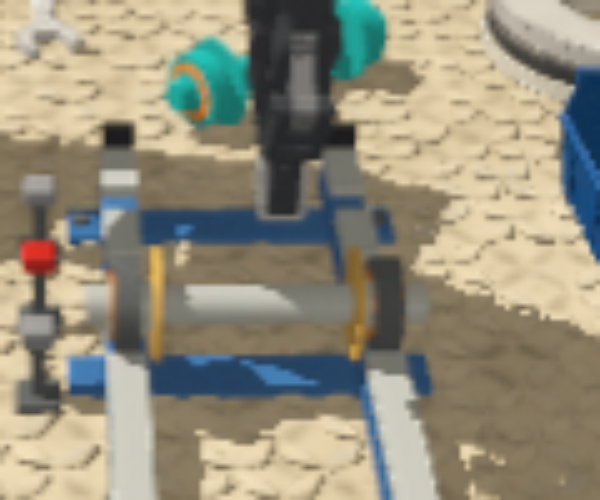

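The shaft is still in the first notch at crop (265,303), and the shut fingertip at crop (282,215) appears 8–12 px higher than the state predicts. I'll check it with depth.

Run:
```python
from h import *
c=snap("side");D=c["depth"]
for u in (342,346,349):
    for v in (200,205,208,211,213,214,216,220):
        o,d=ray(c,[u,v]); p=o+d[0]*D[v,u]; print(u,v,p.round(3),c["img"][v,u])
for p in([340,231],[350,230]):
    o,d=ray(c,p);print("shaft",(o+d[0]*D[p[1],p[0]]).round(3))
```

```text
342 200 [ 0.575 -0.164  0.201] [75 74 73]
342 205 [ 0.578 -0.139  0.173] [121 119 113]
342 208 [ 0.578 -0.14   0.166] [134 131 125]
342 211 [ 0.579 -0.139  0.157] [114 111 107]
342 213 [ 0.579 -0.138  0.151] [115 116 115]
342 214 [0.6   0.071 0.008] [55 74 99]
342 216 [0.6   0.062 0.007] [37 66 97]
342 220 [0.599 0.048 0.003] [132 118  92]
346 200 [ 0.583 -0.164  0.201] [40 41 43]
346 205 [ 0.586 -0.148  0.179] [42 42 43]
346 208 [ 0.587 -0.145  0.169] [41 41 43]
346 211 [ 0.587 -0.148  0.163] [42 42 43]
346 213 [ 0.588 -0.138  0.151] [121 118 112]
346 214 [0.612 0.071 0.007] [ 60  77 100]
346 216 [0.611 0.06  0.008] [40 67 99]
346 220 [0.61  0.044 0.005] [132 119  94]
349 200 [ 0.59  -0.162  0.201] [44 44 45]
349 205 [ 0.593 -0.146  0.177] [55 53 55]
349 208 [ 0.593 -0.147  0.17 ] [57 56 57]
349 211 [ 0.595 -0.139  0.157] [88 86 82]
349 213 [ 0.595 -0.14   0.152] [103 106 110]
349 214 [0.621 0.074 0.006] [ 52  73 100]
349 216 [0.62  0.061 0.007] [39 68 98]
349 220 [ 0.62   0.052 -0.   ] [130 115  91]
shaft [ 0.582 -0.089  0.064]
shaft [ 0.607 -0.089  0.067]
```

Depth settles it: the real fingertip is about 27 mm higher than the reported TCP (0.150 against 0.123), while bench and shaft heights read correctly. The open fingers therefore only brushed over the shaft's top. I'll allow for that and lower the shut fingers behind the shaft.

```bash
python3 -m pendant '[{"dx":0.1,"dy":-0.4,"dz":3,"twist":0},{"dx":0.1,"dy":-0.4,"dz":6,"twist":0},{"dx":0.1,"dy":-0.4,"dz":7,"twist":0},{"dx":0.1,"dy":-0.4,"dz":8,"twist":0},{"dx":0.1,"dy":-0.4,"dz":8.8,"twist":0},{"dx":0.1,"dy":-0.4,"dz":9.6,"twist":0},{"dx":0.1,"dy":-0.4,"dz":9.6,"twist":0}]';cat >> h.py <<'E'
def tip():
    c=snap("side");D=c["depth"];v,u=np.mgrid[180:300,335:356]
    o,d=ray(c,np.c_[u.ravel(),v.ravel()]);P=o+d*D[180:300,335:356].reshape(-1,1);y=ctrl.get_state()["eef_pos"][1]
    k=(abs(P[:,1]-y)<.02)&(abs(P[:,0]-.587)<.009);print("tip z",np.sort(P[k,2])[:8].round(3),"y",P[k,1].min().round(3))
    return c
E
python3 - <<'E'
from h import *
tool([.584,-.13,.045],91.2);c=tip();look()
cv2.imwrite("pics/side6.png",cv2.resize(c["img"][170:270,290:410],None,fx=5,fy=5)[:,:,::-1])
E
```

```text
time: 12.95
eef_pos: [0.5853, -0.1371, 0.0258]
tcp_rot: [-0.01, 1.0, 0.0, -0.0]
contact_force: [-0.2, 0.7, 0.4]
opening: -0.002
finger_force: 0.0
tcp [ 0.5853 -0.1371  0.0258] tool cm [ 0.12  0.72 -1.92] yaw y-axis 91.19 twist -0.01 F [-0.24  0.71  0.36]
tip z [-0.002 -0.002 -0.002 -0.002 -0.002 -0.002 -0.001 -0.001] y -0.157
disc [360 220   4  22  45] [[ 0.6361 -0.0851  0.063 ]]
```

View pics/side6.png

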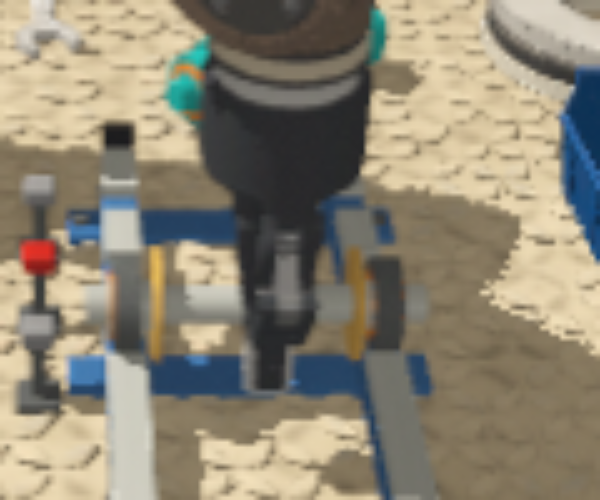

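The shut finger at crop (268,388) reaches well below the shaft on its near side. Push slowly, checking the force.

```bash
python3 -m pendant '[{"dx":0,"dy":0.3,"dz":0,"twist":0},{"dx":0,"dy":0.6,"dz":0,"twist":0},{"dx":0,"dy":0.9,"dz":0,"twist":0},{"dx":0,"dy":1.2,"dz":0,"twist":0},{"dx":0,"dy":1.5,"dz":0,"twist":0},{"dx":0,"dy":1.8,"dz":0,"twist":0},{"dx":0,"dy":2.0,"dz":0,"twist":0},{"dx":0,"dy":2.2,"dz":0,"twist":0},{"dx":0,"dy":2.4,"dz":0,"twist":0},{"dx":0,"dy":2.5,"dz":0,"twist":0}]'; python3 -m pendant '[{"dx":0,"dy":0.1,"dz":0,"twist":0},{"dx":0,"dy":0.2,"dz":0,"twist":0},{"dx":0,"dy":0.3,"dz":0,"twist":0}]';python3 -m pendant '[{"dx":0,"dy":0.1,"dz":0,"twist":0},{"dx":0,"dy":0.2,"dz":0,"twist":0},{"dx":0,"dy":0.3,"dz":0,"twist":0}]';python3 -c "
from h import *
look()"
```

```text
time: 14.3
eef_pos: [0.5851, -0.1122, 0.0262]
tcp_rot: [-0.01, 1.0, -0.0, 0.0]
contact_force: [-0.0, 0.7, -0.2]
opening: -0.001
finger_force: 0.0
time: 14.68
eef_pos: [0.585, -0.1092, 0.0262]
tcp_rot: [-0.01, 1.0, -0.0, 0.0]
contact_force: [0.5, -0.2, -0.2]
opening: -0.002
finger_force: 0.0
time: 15.05
eef_pos: [0.585, -0.1062, 0.0262]
tcp_rot: [-0.01, 1.0, -0.0, 0.0]
contact_force: [0.4, 0.7, 0.4]
opening: 0.002
finger_force: 0.4
disc [360 220   4  22  43] [[ 0.6361 -0.0851  0.063 ]]
```

```bash
for i in 1; do python3 -m pendant '[{"dx":0,"dy":0.1,"dz":0,"twist":0},{"dx":0,"dy":0.2,"dz":0,"twist":0},{"dx":0,"dy":0.3,"dz":0,"twist":0}]'; done; python3 -m pendant '[{"dx":0,"dy":0.1,"dz":0,"twist":0},{"dx":0,"dy":0.2,"dz":0,"twist":0},{"dx":0,"dy":0.3,"dz":0,"twist":0}]'; python3 -m pendant '[{"dx":0,"dy":0.1,"dz":0,"twist":0},{"dx":0,"dy":0.2,"dz":0,"twist":0},{"dx":0,"dy":0.3,"dz":0,"twist":0}]';python3 -c "
from h import *
look()"
```

```text
time: 15.48
eef_pos: [0.5851, -0.1048, 0.0269]
tcp_rot: [-0.011, 1.0, -0.001, 0.0]
contact_force: [-2.1, -6.4, 4.5]
opening: -0.0
finger_force: 3.5
time: 15.85
eef_pos: [0.5861, -0.1028, 0.0281]
tcp_rot: [-0.011, 1.0, -0.002, 0.001]
contact_force: [-2.2, -6.8, 5.3]
opening: 0.002
finger_force: 4.5
time: 16.23
eef_pos: [0.5862, -0.0983, 0.0277]
tcp_rot: [-0.01, 1.0, -0.001, 0.002]
contact_force: [-0.4, -2.3, 1.8]
opening: 0.001
finger_force: 1.2
disc [359 217   4  21  36] [[ 0.6351 -0.0701  0.063 ]]
```

```bash
python3 -m pendant '[{"dx":0,"dy":0.2,"dz":0,"twist":0},{"dx":0,"dy":0.4,"dz":0,"twist":0},{"dx":0,"dy":0.6,"dz":0,"twist":0},{"dx":0,"dy":0.8,"dz":0,"twist":0},{"dx":0,"dy":1.0,"dz":0,"twist":0},{"dx":0,"dy":1.2,"dz":0,"twist":0},{"dx":0,"dy":1.4,"dz":0,"twist":0},{"dx":0,"dy":1.6,"dz":0,"twist":0},{"dx":0,"dy":1.8,"dz":0,"twist":0},{"dx":0,"dy":2.0,"dz":0,"twist":0}]';python3 -c "
from h import *
look();tool([.584,-.13,.045],91.2)"
```

```text
time: 17.52
eef_pos: [0.5844, -0.0771, 0.0262]
tcp_rot: [-0.01, 1.0, -0.0, -0.0]
contact_force: [-0.3, -0.3, 0.3]
opening: -0.001
finger_force: 0.1
disc [358 213   3  20  33] [[ 0.6333 -0.0503  0.063 ]]
tcp [ 0.5843 -0.0769  0.0262] tool cm [ 0.14 -5.31 -1.88] yaw y-axis 91.19 twist -0.01 F [ 0.17  0.53 -0.46]
```

```bash
python3 -m pendant '[{"dx":0,"dy":0.15,"dz":0,"twist":0},{"dx":0,"dy":0.3,"dz":0,"twist":0},{"dx":0,"dy":0.45,"dz":0,"twist":0},{"dx":0,"dy":0.6,"dz":0,"twist":0},{"dx":0,"dy":0.75,"dz":0,"twist":0},{"dx":0,"dy":0.9,"dz":0,"twist":0},{"dx":0,"dy":1.05,"dz":0,"twist":0},{"dx":0,"dy":1.2,"dz":0,"twist":0},{"dx":0,"dy":1.35,"dz":0,"twist":0},{"dx":0,"dy":1.5,"dz":0,"twist":0}]';python3 -c "
from h import *
look();tool([.584,-.13,.045],91.2)"
```

```text
time: 18.82
eef_pos: [0.584, -0.0622, 0.0262]
tcp_rot: [-0.01, 1.0, 0.0, -0.0]
contact_force: [-0.6, -0.1, 0.2]
opening: 0.001
finger_force: 0.1
tcp [ 0.584  -0.062   0.0262] tool cm [ 0.14 -6.8  -1.88] yaw y-axis 91.19 twist -0.01 F [-0.92  0.59  0.19]
```

```bash
cat >> h.py <<'E'
from scipy.optimize import least_squares
def axis(c=None,s=None):
    c=c or snap("side");D=c["depth"];v,u=np.mgrid[150:270,300:400];o,d=ray(c,np.c_[u.ravel(),v.ravel()])
    P=o+d*D[150:270,300:400].reshape(-1,1); y0=ctrl.get_state()["eef_pos"][1]
    for a,b in((.545,.568),(.604,.63)):
        k=(P[:,0]>a)&(P[:,0]<b)&(P[:,2]>.052)&(P[:,2]<.08)&(P[:,1]<.03)&(P[:,1]>-.2); Q=P[k,1:]
        if len(Q)<6: print("few",len(Q)); continue
        r=least_squares(lambda p:np.hypot(*(Q-p).T)-.01,[Q[:,0].mean()+.006,.062],loss="soft_l1",f_scale=.002); print("axis y,z",r.x.round(4),len(Q),"rms",np.sqrt(np.mean(r.fun**2)).round(4))
    return c
E
python3 - <<'E'
from h import *
c=axis(); cv2.imwrite("pics/side7.png",cv2.resize(c["img"][160:260,290:410],None,fx=5,fy=5)[:,:,::-1])
E
```

```text
axis y,z [-0.0377  0.0651] 63 rms 0.0017
axis y,z [-0.0364  0.0653] 76 rms 0.0036
```

View pics/side7.png

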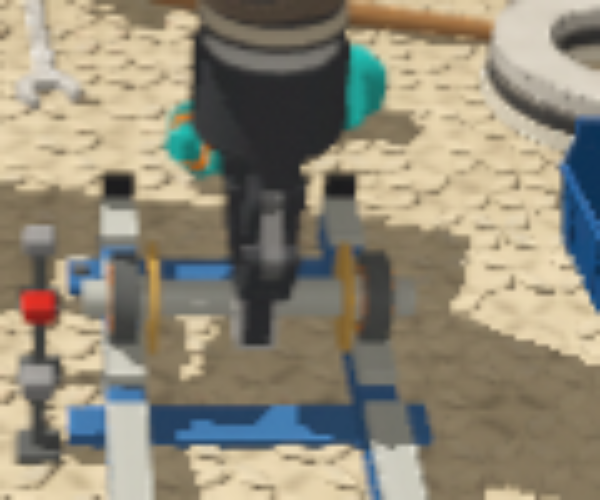

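The shaft, at crop (250,297), is just before the middle notch: y ≈ -0.037, z ≈ 0.065. Creep on.

```bash
python3 -m pendant '[{"dx":0,"dy":0.1,"dz":0,"twist":0},{"dx":0,"dy":0.2,"dz":0,"twist":0},{"dx":0,"dy":0.3,"dz":0,"twist":0},{"dx":0,"dy":0.4,"dz":0,"twist":0},{"dx":0,"dy":0.5,"dz":0,"twist":0},{"dx":0,"dy":0.6,"dz":0,"twist":0},{"dx":0,"dy":0.7,"dz":0,"twist":0},{"dx":0,"dy":0.8,"dz":0,"twist":0},{"dx":0,"dy":0.8,"dz":0,"twist":0}]';python3 -c "
from h import *
axis();tool([.584,-.13,.045],91.2)"
```

```text
time: 20.05
eef_pos: [0.5839, -0.0542, 0.0262]
tcp_rot: [-0.01, 1.0, 0.0, -0.0]
contact_force: [0.7, 0.2, -0.1]
opening: 0.001
finger_force: 0.0
axis y,z [-0.0293  0.0651] 63 rms 0.0017
axis y,z [-0.0279  0.0652] 79 rms 0.0039
tcp [ 0.5839 -0.0542  0.0262] tool cm [ 0.14 -7.58 -1.88] yaw y-axis 91.19 twist -0.01 F [ 0.18 -0.7  -0.5 ]
```

```bash
python3 -m pendant '[{"dx":0,"dy":0.1,"dz":0,"twist":0},{"dx":0,"dy":0.2,"dz":0,"twist":0},{"dx":0,"dy":0.3,"dz":0,"twist":0},{"dx":0,"dy":0.3,"dz":0,"twist":0},{"dx":0,"dy":0.3,"dz":0,"twist":0}]';python3 -c "
from h import *
axis();tool([.584,-.13,.045],91.2)"
```

```text
time: 20.72
eef_pos: [0.5839, -0.0513, 0.0263]
tcp_rot: [-0.01, 1.0, -0.0, 0.0]
contact_force: [0.8, 0.5, -0.4]
opening: -0.002
finger_force: 0.0
axis y,z [-0.0181  0.0618] 72 rms 0.0014
axis y,z [-0.017   0.0622] 86 rms 0.0034
tcp [ 0.5838 -0.0513  0.0262] tool cm [ 0.15 -7.87 -1.88] yaw y-axis 91.19 twist -0.01 F [-0.48  0.52 -0.13]
```

Seated: the axis dropped by 3 mm to z ≈ 0.062. Draw off, cross over and go down on the far side.

```bash
python3 -m pendant '[{"dx":0,"dy":-1,"dz":0,"twist":0},{"dx":0,"dy":-2.5,"dz":0,"twist":0},{"dx":0,"dy":-3,"dz":-3,"twist":0},{"dx":0,"dy":-3,"dz":-7,"twist":0},{"dx":0,"dy":-3,"dz":-10,"twist":0},{"dx":0,"dy":0,"dz":-10.5,"twist":0},{"dx":0,"dy":4,"dz":-10.5,"twist":0},{"dx":0,"dy":7.5,"dz":-10.5,"twist":0},{"dx":0,"dy":7.5,"dz":-10.5,"twist":0},{"dx":0,"dy":7.5,"dz":-10.5,"twist":0}]';python3 - <<'E'
from h import *
c=axis();tool([.583,.024,.026],91.2)
E
```

```text
time: 22.02
eef_pos: [0.5824, 0.0226, 0.1312]
tcp_rot: [-0.01, 1.0, -0.0, 0.0]
contact_force: [-0.8, 0.6, -0.4]
opening: -0.003
finger_force: 0.0
axis y,z [-0.0181  0.0618] 72 rms 0.0014
axis y,z [-0.0172  0.0624] 94 rms 0.0036
tcp [0.5825 0.0224 0.1313] tool cm [-0.05  0.16 10.53] yaw y-axis 91.13 twist -0.07 F [-0.46 -0.61 -1.09]
```

```bash
python3 -m pendant '[{"dx":0,"dy":0.3,"dz":3,"twist":0},{"dx":0,"dy":0.3,"dz":5,"twist":0},{"dx":0,"dy":0.3,"dz":7,"twist":0},{"dx":0,"dy":0.3,"dz":8.5,"twist":0},{"dx":0,"dy":0.3,"dz":9.5,"twist":0},{"dx":0,"dy":0.3,"dz":10.5,"twist":0},{"dx":0,"dy":0.3,"dz":10.5,"twist":0}]';python3 -m pendant '[{"dx":0,"dy":-0.3,"dz":0,"twist":0},{"dx":0,"dy":-0.6,"dz":0,"twist":0},{"dx":0,"dy":-0.9,"dz":0,"twist":0},{"dx":0,"dy":-1.2,"dz":0,"twist":0},{"dx":0,"dy":-1.4,"dz":0,"twist":0},{"dx":0,"dy":-1.6,"dz":0,"twist":0},{"dx":0,"dy":-1.8,"dz":0,"twist":0},{"dx":0,"dy":-1.8,"dz":0,"twist":0}]';python3 - <<'E'
from h import *
c=axis();tool([.583,.0,.026],91.2)
E
```

```text
time: 22.95
eef_pos: [0.5817, 0.0268, 0.0255]
tcp_rot: [-0.01, 1.0, 0.0, -0.001]
contact_force: [0.0, 0.1, 0.1]
opening: 0.001
finger_force: 0.0
time: 23.95
eef_pos: [0.5826, 0.0086, 0.0262]
tcp_rot: [-0.01, 1.0, 0.0, -0.0]
contact_force: [-0.7, -0.7, 0.2]
opening: 0.002
finger_force: 0.0
axis y,z [-0.0181  0.0617] 71 rms 0.0014
axis y,z [-0.0169  0.062 ] 91 rms 0.0039
tcp [0.5826 0.0087 0.0262] tool cm [-0.03 -0.87  0.02] yaw y-axis 91.18 twist -0.02 F [-0.62 -0.39  0.06]
```

```bash
python3 -m pendant '[{"dx":0,"dy":-0.2,"dz":0,"twist":0},{"dx":0,"dy":-0.4,"dz":0,"twist":0},{"dx":0,"dy":-0.4,"dz":0,"twist":0}]' | grep -E "force|eef";python3 -m pendant '[{"dx":0,"dy":-0.1,"dz":0,"twist":0},{"dx":0,"dy":-0.1,"dz":0,"twist":0}]'| grep -E "force|eef";python3 -m pendant '[{"dx":0,"dy":-0.1,"dz":0,"twist":0},{"dx":0,"dy":-0.1,"dz":0,"twist":0}]'| grep -E "force|eef"
```

```text
eef_pos: [0.5827, 0.0048, 0.0262]
contact_force: [-0.4, 1.0, 0.9]
finger_force: 0.3
eef_pos: [0.5827, 0.0043, 0.0263]
contact_force: [0.2, 4.4, 0.8]
finger_force: 1.9
eef_pos: [0.5827, 0.0038, 0.0265]
contact_force: [-0.4, 6.1, 2.6]
finger_force: 3.1
```

```bash
python3 -m pendant '[{"dx":0,"dy":0.12,"dz":0,"twist":0},{"dx":0,"dy":0.12,"dz":0,"twist":0}]'| grep -E "force|eef";python3 -m pendant '[{"dx":0,"dy":0,"dz":0,"twist":0},{"dx":0,"dy":0,"dz":0,"twist":0}]'| grep -E "force|eef"; python3 -c "
from h import *
axis()
f=[]
for i in range(5): ctrl.read_camera('side');s=ctrl.get_state();f.append(s['contact_force'])
print(np.mean(f,0),np.array(f)[:,1])"
```

```text
eef_pos: [0.5827, 0.0043, 0.0263]
contact_force: [0.2, 3.8, 1.4]
finger_force: 2.3
eef_pos: [0.5827, 0.0041, 0.0263]
contact_force: [-0.7, 5.1, 1.1]
finger_force: 2.7
axis y,z [-0.0186  0.0617] 72 rms 0.0017
axis y,z [-0.0173  0.0619] 87 rms 0.0026
[-0.62883367  5.26488717  1.79743405] [4.5646188  4.94990196 5.21992593 5.66464343 5.92534576]
```

```bash
python3 -m pendant '[{"dx":0,"dy":0.08,"dz":0,"twist":0}]'| grep -E "time|force|eef";python3 -m pendant '[{"dx":0,"dy":0,"dz":0,"twist":0}]'| grep -E "force|eef"; python3 -m pendant '[{"dx":0,"dy":0,"dz":0,"twist":0},{"dx":0,"dy":0,"dz":0,"twist":0}]'| grep -E "force|eef"
```

```text
time: 25.8
eef_pos: [0.5827, 0.0044, 0.0262]
contact_force: [0.6, 2.5, 2.0]
finger_force: 1.4
eef_pos: [0.5827, 0.0044, 0.0262]
contact_force: [-0.4, 2.5, 1.6]
finger_force: 1.6
eef_pos: [0.5827, 0.0045, 0.0262]
contact_force: [-0.2, 3.0, 0.9]
finger_force: 1.4
```

Holding at 2.5–3 N. Keep it for another second, then draw off.

```bash
python3 -m pendant '[{"dx":0,"dy":0,"dz":0,"twist":0},{"dx":0,"dy":0,"dz":0,"twist":0},{"dx":0,"dy":0,"dz":0,"twist":0},{"dx":0,"dy":0,"dz":0,"twist":0}]'| grep -E "time|force|eef"; python3 -m pendant '[{"dx":0,"dy":0,"dz":0,"twist":0},{"dx":0,"dy":0,"dz":0,"twist":0},{"dx":0,"dy":0,"dz":0,"twist":0},{"dx":0,"dy":0,"dz":0,"twist":0}]'| grep -E "time|force|eef"; python3 -c "
from h import *
axis()"
```

```text
time: 26.68
eef_pos: [0.5827, 0.0046, 0.0262]
contact_force: [-1.1, 2.1, 0.3]
finger_force: 1.0
time: 27.18
eef_pos: [0.5827, 0.0046, 0.0262]
contact_force: [-0.0, 1.6, 0.6]
finger_force: 0.7
axis y,z [-0.0182  0.0615] 72 rms 0.0014
axis y,z [-0.0171  0.062 ] 91 rms 0.0035
```

```bash
python3 -m pendant '[{"dx":0,"dy":-0.04,"dz":0,"twist":0},{"dx":0,"dy":-0.04,"dz":0,"twist":0},{"dx":0,"dy":-0.04,"dz":0,"twist":0},{"dx":0,"dy":-0.04,"dz":0,"twist":0}]'| grep -E "time|force|eef"; python3 -m pendant '[{"dx":0,"dy":0,"dz":0,"twist":0},{"dx":0,"dy":0,"dz":0,"twist":0},{"dx":0,"dy":0,"dz":0,"twist":0},{"dx":0,"dy":0,"dz":0,"twist":0},{"dx":0,"dy":0,"dz":0,"twist":0}]'| grep -E "time|force|eef"; python3 -m pendant '[{"dx":0,"dy":0.6,"dz":0,"twist":0},{"dx":0,"dy":2,"dz":0,"twist":0},{"dx":0,"dy":2.5,"dz":-1,"twist":0},{"dx":0,"dy":2.5,"dz":-5,"twist":0},{"dx":0,"dy":2.5,"dz":-10,"twist":0},{"dx":0,"dy":2.5,"dz":-12,"twist":0},{"dx":0,"dy":2.5,"dz":-12,"twist":0},{"dx":0,"dy":2.5,"dz":-12,"twist":0}]'; python3 -c "
from h import *
axis()"
```

```text
time: 27.72
eef_pos: [0.5827, 0.0044, 0.0262]
contact_force: [-0.1, 3.5, 0.5]
finger_force: 1.5
time: 28.35
eef_pos: [0.5827, 0.0044, 0.0262]
contact_force: [-0.2, 2.9, 1.3]
finger_force: 1.8
time: 29.35
eef_pos: [0.5808, 0.0295, 0.144]
tcp_rot: [-0.01, 1.0, 0.0, -0.002]
contact_force: [0.1, -0.2, -0.3]
opening: -0.002
finger_force: 0.0
axis y,z [-0.0182  0.0616] 72 rms 0.0015
axis y,z [-0.0167  0.0618] 89 rms 0.0031
```

The push held at about 3 N for over a second. The shaft still lies seated and the arm is clear.

```bash
python3 -c "
from plant import ctrl
print(ctrl.sign_off())"
```

```text
the job is handed in; nothing more can be done
None
```

The job is handed in: the shaft lies seated in the red-flagged middle notch (axis about 62 mm up), the back-push was held at about 3 N for a second after a first touch that briefly reached about 6 N and moved the shaft no more than about 0.5 mm, and the arm is drawn clear; the sign-off gave no verdict.

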